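# Slide the carrier board into its notches at the extraction hood

## Robot

A 6-joint arm with a two-finger parallel gripper is mounted at the origin on the work surface. World frame = base frame: x ahead of the robot, y to its left, z up, the work surface at z = 0. Lengths are in mm, angles in rad, forces in N, time in s.
With the tool pointing down it reaches from about 350 to 975 mm from the base axis. Payload 7.1 kg.
Tool frame: the origin (TCP) lies at the very end of the fingers, on their centre line; the grasp point (between the pads) lies 19 mm behind it (ctrl.grip_point_offset is the distance from the TCP to the grasp point, in mm); z points along the fingers, y is the direction in which the jaws open and shut (so a half turn about z gives the same grasp; the last joint's range is limited). The gripper opens to 88 mm and grips with 3 to 60 N. Pads are 20 mm wide; open, the fingers measure 115 mm over their backs; the gripper's body (75 mm by 178 mm) begins 61 mm behind the grasp point.
Start: joints at [-1.149, 0.423, 1.63, -0, 1.089, -0.019], TCP at [266.679, -565.232, 186.575] pointing down, gripper open.
Joint ranges: [-3, 3], [-0.9, 2.11], [0.09, 2.58], [-1.31, 4.45], [0.11, 2.69], [-2.54, 2.54]. Speed limits (rad/s): [2.39, 2.39, 3.01, 3.14, 3.14, 3.14].

## Interface

Orientations are given as a rotation vector (axis times angle).
In Python, from workcell import ctrl gives the robot as it stands.
- The arm moves only by the tool move_arm, never from a script. Its argument "increments" is one flat list of numbers, 5 for each row, row after row: the closure in counts, from 0 (fully open) to 255 (shut), then the shift along the tool's x, y, z in mm, then the turn about the tool's z in degrees. In form: [grip, dx, dy, dz, yaw, grip, dx, dy, dz, yaw, ...]. A call has 1 to 12 rows; each row is the pose to reach, as a shift and turn from the pose measured when the call began, along the tool's axes at that moment; what a row does not reach only later rows make up. A row lasts 1/8 s, in which the tool goes at most 62.5 mm and 10.7 degrees, less where a joint would pass 70% of its speed; a pose out of reach is approached as far as the arm can. A call with a gripper value outside its range is refused whole. The fingers move at their own pace and stop on an object; the grip force is fixed at half the most. Time passes only in rows, so rows that repeat a pose let the fingers close. It gives the time, the measured TCP pose, the force and the opening at its end, in the units of the state.
- ctrl.get_obs(): the state, without advancing time (a new reading comes with each control period).
- ctrl.get_image(name): name is "scene" or "side" or "wrist"; returns a dict with "frame" (420x560x3 uint8, red, green, blue), "vertical_fov" (degrees; the focal length in pixels is half the picture's height over the tangent of half this angle, whatever the lens; pixels are square), "cx", "cy" (the principal point, pixels), "distortion" ([k1, k2, p1, p2, k3] as OpenCV has them; the pictures are not rectified), "pose" (4x4, takes a point from camera to world coordinates); the wrist camera has in their place "mount" (4x4, takes a point from camera to tool coordinates, whose origin is the TCP and whose axes are the flange's). Camera axes: x right, y down, z forward; pixel columns grow to the right and rows downward; lengths in mm; the calibration is good to about 2 mm. A picture is of the moment at which its call begins: read the wrist's pose just before it. There is no depth.
- ctrl.close_job(): hands the job in, once; it reports no verdict.
The state is a dict: "t": time; "qpos": joint angles; "qvel": joint speeds; "joint_torque": joint torques, N m; "ee_pos": TCP position; "orientation": TCP orientation; "ft_force": force on the tool from outside, world axes, zero at the start; "moment": the same for the moment, N m; "width": finger opening in mm.
Only numpy, scipy, OpenCV 4.12 (cv2) and the standard library are available. Lean on these libraries where they do the work, as an engineer would, in place of code of your own. Each camera call takes 0.05 s, during which the arm holds its last target.

## Task

Push the plywood carrier board, with the roof-tile fragment lying on it, along its two rails towards the extraction hood until you feel all its feet drop into the locating notches. Then press the round button on top of the hood all the way down, let go and leave everything untouched. Only push with the fingertips: do not lift or carry the board or the tile, keep the tile on the board, and leave the other things on the bench where they are.

Things in the scene. Friction and masses are not known exactly. Their poses are not given: they have to be found in the camera images.
- station: Fixed cleaning station: grey base plate 300 x 600 x 12 mm (x -115 to +185, y -330 to +270) with two aluminium rails and, at one end, a grey extraction hood with dark mouth and blue duct elbow. Origin on the bench, midway between the rails, right below the middle of the seated board. z up; the rails run along y; -y points to the hood. Hood: 220 mm wide, y -180 to -300, roof at z 122 mm.
- notch (a point): Middle of one of the four notches, at rail-top level: station x -80, y +85, z +50 mm; axes as the station. The rails are 40 mm wide, centred at x -80 and +80, y -175 to +270, flat tops at z 50 mm. Each has two notches across its whole width, at y -85 and +85 mm, 20 mm long in y and 8 mm deep.
- board: Loose plywood board, 172 (x) x 220 (y) x 12 mm, 0.35 to 0.65 kg, axes as the station's, kept between the rails by runners underneath. Origin: its middle, at the level of the feet's undersides; plywood from z +10 to +22 mm. Starts 60 to 120 mm from its place on the side away from the hood, origin 50 mm above the bench; seated, origin is 42 mm up, over the station's origin (play 3 mm).
- foot (a point): Underside centre of one of the board's four dark steel feet (22 mm in x, 14 in y, 10 tall), at board x -73, y +85, z 0; the others mirror it (x +-73, y +-85). All four drop together. Sliding takes about 3 to 9 N; once dropped, the notch walls stop the board firmly. Pushed fast it can skip over the notches; it can then be pushed back.
- push_face (a point): Centre of the outer face of the upright push strip along the board's edge away from the hood (plywood, 110 mm wide in x, 14 mm thick, top 34 mm above the board's top). At board x 0, y +110, z +39 mm, 17 mm below the strip's top; axes as the board. Push here towards -y. Below it the face is flush with the board's edge.
- tile: Curved terracotta roof-tile fragment, loose, 0.2 to 0.4 kg, roughly 105 mm (x) x 105 mm (y) x 33 mm high, lying arched side up on the board. Origin: middle of its underside.
- start (a joint): Travel of the hood's push button in m: 0 up, 0.006 fully down; the spring needs about 5 N to be fully down, and returns.
- start_top (a point): Centre of the top of the grey round push button (32 mm across, in a black housing) in the middle of the hood's roof; presses straight down, travel 6 mm.
- jar: Bystander: amber glass jar, 38 mm across, 70 mm tall, standing on the station's plate beside the rail on the side away from the robot; origin under its centre.
- vial: Bystander: small white plastic pot, 22 mm across, 36 mm tall, standing on the hood's roof near its edge away from the robot; origin under its centre.
- brush: Bystander: brush 170 mm long lying on the station's plate beside the same rail; origin under its middle.
- spatula: Bystander: spatula 200 mm long lying on the bench; origin under its middle.
- bulb: Bystander: black rubber blower bulb, 60 mm across, 85 mm tall, standing nozzle up; origin under its centre.
- tin: Bystander: steel tin 70 mm across, 90 mm tall; origin under its centre.

How it is judged (in metres and radians):
On the way, in this order (a step that is already met when the one before it is completed fails the run):
1. the board has dropped into its notches with all four feet (x of board in the frame of station between -0.006 and 0.006 m and y of board in the frame of station between -0.006 and 0.006 m and z of board in the frame of station below 0.0442 m and angle between board's own z axis and vertical below 0.025 rad), for 0.2 s.
2. the button is pressed down (value of joint start above 0.0045 m), for 0.05 s.
At the end, for the whole second after the job is handed in: Board in the notches: within 6 mm of its place along and across the rails, origin at most 44.2 mm above the bench, level within 0.025 rad; tile flat on it (x within 45 mm, y -70 to +30 mm of the middle, tilt under 0.15 rad); button up (under 1.5 mm); all at rest (all of step 1 and x of tile in the frame of board between -0.045 and 0.045 m and y of tile in the frame of board between -0.07 and 0.03 m and z of tile in the frame of board between 0.016 and 0.03 m and angle between tile's own z axis and vertical below 0.15 rad and value of joint start below 0.0015 m and linear speed of each of board, tile below 0.01 m/s); the robot touches nothing.
It fails at once if the board is lifted off the rails (more than 12 mm above its sliding height) or falls off them (z of board in the frame of station above 0.062 m or z of board in the frame of station below 0.03 m).
It fails at once if the tile fragment is lifted off the board, tipped or knocked off (z of tile in the frame of board above 0.04 m or z of tile in the frame of board below 0.008 m or angle between tile's own z axis and vertical above 0.5 rad).
It fails at once if the button is pressed while the board is not seated (value of joint start above 0.003 m and z of board in the frame of station above 0.0455 m).
It fails at once if a bystander is moved by more than 40 mm (distance of any of jar, vial, brush, spatula, bulb, tin from where it was at the start of the episode above 0.04 m).
It also fails if it takes over 48 s, if anything falls off the work surface, if the arm or the gripper's body presses on something with over 40 N, if the wrist force passes 120 N, or if a joint passes its speed limit or range.

## Working session

There is one attempt and no reset: what is moved stays moved. The work goes in short steps, Python scripts to look and compute and a tool call to move; the robot and the scene stay as the last step left them, time stands still between calls to the robot, and variables do not carry over. Pictures are saved under pics/ and viewed, and the job is handed in when it is done.

Besides the shell and the picture viewer there is one more tool, called after "Call:" as name(argument=value, ...), one argument or row to a line, values as JSON. move_arm: Moves the arm, as the interface text tells. Its arguments: {"type":"object","properties":{"increments":{"type":"array","items":{"type":"number"}}},"required":["increments"]}

```bash
mkdir -p pics; ls; python3 - <<'E'
from workcell import ctrl
import cv2
o=ctrl.get_obs(); print(o)
for n in ("scene","side","wrist"):
    im=ctrl.get_image(n); cv2.imwrite(f"pics/{n}0.png",im["frame"][:,:,::-1])
    print(n,{k:v for k,v in im.items() if k!="frame"})
E
```

```text
pics
{'t': 0.0, 'qpos': array([-1.14900871e+00,  4.23843590e-01,  1.63065284e+00, -5.99589863e-07,
        1.08861691e+00, -1.89642039e-02]), 'qvel': array([-2.32993189e-05, -9.20206907e-04, -1.35149591e-03,  2.12513631e-03,
        1.15839483e-03, -7.63945181e-04]), 'joint_torque': array([ 2.45577894e-04, -5.44630086e+01, -2.73660940e+01,  6.44019339e-02,
        2.28225742e-02, -1.12411969e-04]), 'ee_pos': array([ 266.43587395, -564.70377089,  185.81462752]), 'orientation': array([-3.06416038e+00, -6.86415765e-01,  4.78454578e-04]), 'ft_force': array([-0.21943175,  0.32241033, -0.10632714]), 'moment': array([-0.01971059, -0.03362208, -0.02628243]), 'width': 87.72048259984494}
scene {'vertical_fov': 43.057252446685034, 'cx': 280.74342160182874, 'cy': 206.16300959552711, 'distortion': array([-0.05971196,  0.        ,  0.        ,  0.        ,  0.        ]), 'pose': array([[-7.66535889e-02,  7.88892179e-01, -6.09732202e-01,
         1.27866073e+03],
       [ 9.96968551e-01,  6.88258650e-02, -3.62864728e-02,
         1.63961974e+02],
       [ 1.33392316e-02, -6.10665318e-01, -7.9177644
[... 474 characters left out ...]
,
       [ 1.40377958e-02, -6.42065307e-01, -7.66521416e-01,
         8.37619711e+02],
       [ 0.00000000e+00,  0.00000000e+00,  0.00000000e+00,
         1.00000000e+00]])}
wrist {'vertical_fov': 67.81746472317062, 'cx': 279.60901895366175, 'cy': 209.9464174857101, 'distortion': array([-0.0378534,  0.       ,  0.       ,  0.       ,  0.       ]), 'mount': array([[ 1.14970301e-04, -9.62583376e-01, -2.70985666e-01,
         7.35621593e+01],
       [ 9.99999945e-01,  1.94715136e-04, -2.67391481e-04,
        -7.63275267e-01],
       [ 3.10151605e-04, -2.70985621e-01,  9.62583346e-01,
        -1.99164457e+02],
       [ 0.00000000e+00,  0.00000000e+00,  0.00000000e+00,
         1.00000000e+00]])}
```

View pics/scene0.png

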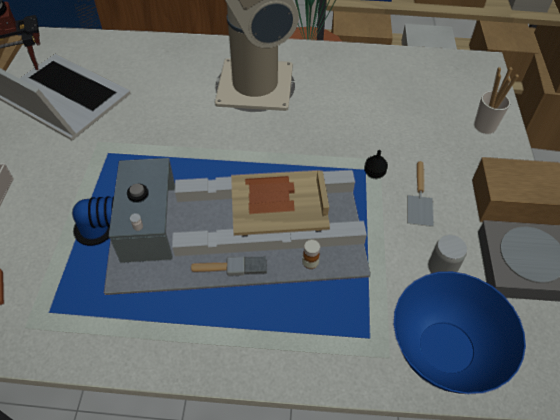

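View pics/side0.png

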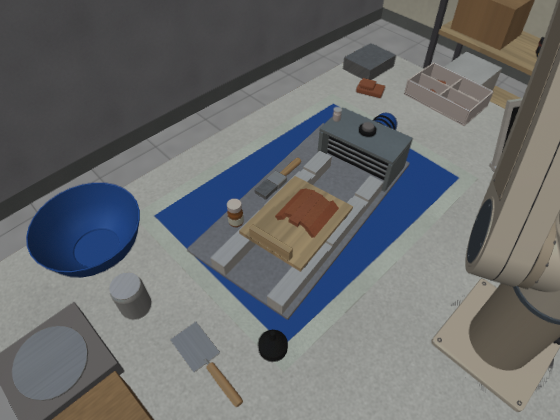

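View pics/wrist0.png

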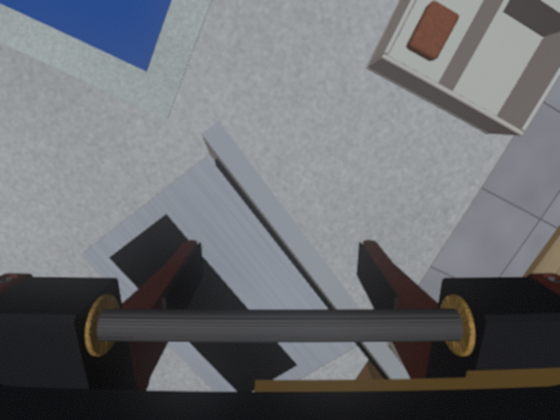

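```bash
python3 - <<'E'
import cv2
a=cv2.imread("pics/scene0.png");b=cv2.imread("pics/side0.png")
cv2.imwrite("pics/s1.png",cv2.resize(a[145:305,100:380],None,fx=2.85,fy=2.85,interpolation=cv2.INTER_CUBIC))
cv2.imwrite("pics/d1.png",cv2.resize(b[100:320,180:440],None,fx=2.7,fy=2.7,interpolation=cv2.INTER_CUBIC))
E
```

```text
(no output)
```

View pics/s1.png

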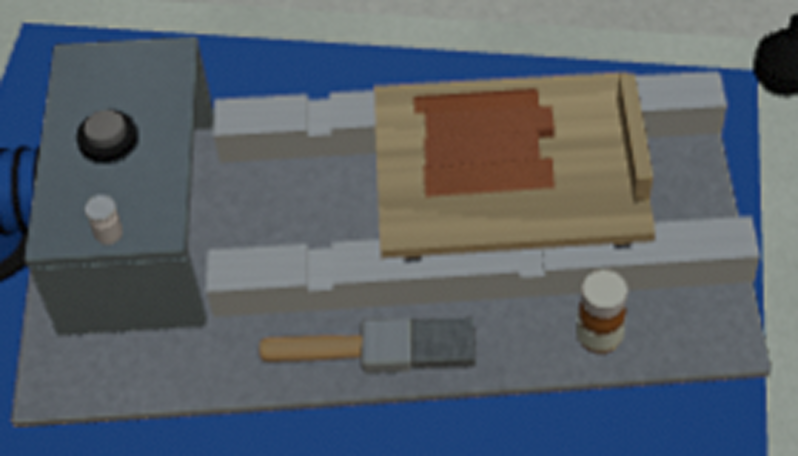

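View pics/d1.png

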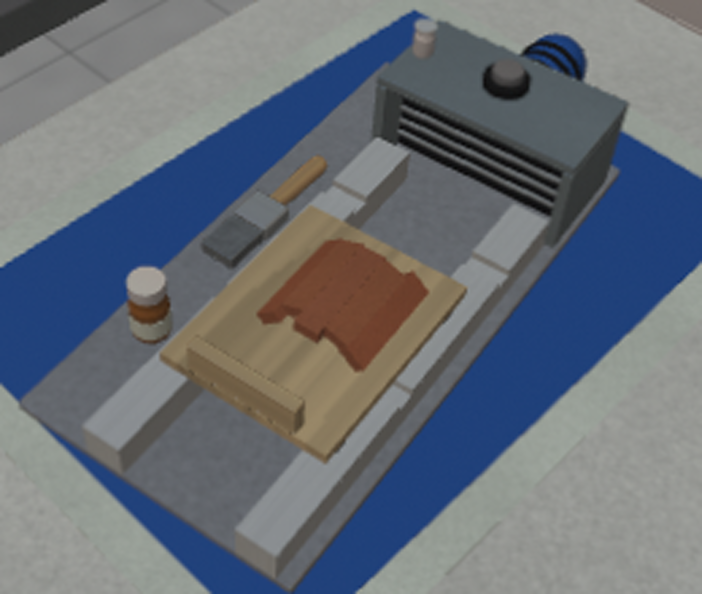

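```bash
cat > h.py <<'E'
import numpy as np, cv2
from scipy.spatial.transform import Rotation as R
def cam(im,pose=None):
    H,W=im["frame"].shape[:2]; f=H/2/np.tan(np.radians(im["vertical_fov"])/2)
    K=np.array([[f,0,im["cx"]],[0,f,im["cy"]],[0,0,1]])
    return K,np.array(im["distortion"]),np.array(im["pose"]) if pose is None else pose
def ray(c,p,z):
    K,D,P=c
    n=cv2.undistortPoints(np.array([[p]],float),K,D)[0,0]
    d=P[:3,:3]@np.array([n[0],n[1],1]); o=P[:3,3]
    return o+d*(z-o[2])/d[2]
def proj(c,X):
    K,D,P=c; Ri=P[:3,:3].T
    return cv2.projectPoints(np.array(X,float).reshape(-1,1,3),cv2.Rodrigues(Ri)[0],-Ri@P[:3,3],K,D)[0][:,0]
def rigid(S,W):
    S=np.array(S,float);W=np.array(W,float);a=S-S.mean(0);b=W-W.mean(0)
    th=np.arctan2((a[:,0]*b[:,1]-a[:,1]*b[:,0]).sum(),(a*b).sum())
    r=np.array([[np.cos(th),-np.sin(th)],[np.sin(th),np.cos(th)]])
    t=W.mean(0)-r@S.mean(0); return th,t,(S@r.T+t)-W
E
python3 - <<'E'
from h import *
from workcell import ctrl
cs=cam(ctrl.get_image("scene")); cd=cam(ctrl.get_image("side"))
S=lambda u,v:((u+.5)/2.85-.5+100,(v+.5)/2.85-.5+145)
D=lambda u,v:((u+.5)/2.7-.5+180,(v+.5)/2.7-.5+100)
A=[(720,75,50,-100,270),(724,107,50,-60,270),(215,101,50,-100,-175),(217,134,50,-60,-175),(752,220,50,60,270),(757,251,50,100,270),(208,289,50,100,-175),(768,374,12,185,270),(14,424,12,185,-330)]
B=[(84,428,50,100,270),(120,450,50,60,270),(237,531,50,-60,270),(275,553,50,-100,270),(22,403,12,185,270),(293,590,12,-115,270),(617,172,12,-115,-330),(410,152,50,60,-175)]
fit={}
for nm,c,f,L in(("scene",cs,S,A),("side",cd,D,B)):
    W=[ray(c,f(u,v),z)[:2] for u,v,z,_,_ in L]
    th,t,res=rigid([l[3:] for l in L],W); fit[nm]=(th,t); print(nm,np.degrees(th),t,"\n",res.round(1))
th=(fit["scene"][0]+fit["side"][0])/2;t=(fit["scene"][1]+fit["side"][1])/2
r=np.array([[np.cos(th),-np.sin(th)],[np.sin(th),np.cos(th)]])
def show(n,c,p,z):
    w=ray(c,p,z); print(n,w.round(1),"station",(r.T@(w[:2]-t)).round(1))
print(np.degrees(th),t)
show("button s",cs,S(106,129),133);show("button d",cd,D(509,70),133)
for z in(122,):
  for p in [(197,40),(55,46),(33,262),(187,250)]: show("hood s",cs,S(*p),z)
  for p in [(418,22),(628,105),(570,172),(380,82)]: show("hood d",cd,D(*p),z)
for p in [(653,238),(383,250),(376,86)]: show("board s",cs,S(*p),72)
for p in [(313,207),(466,287),(326,456),(162,355)]: show("board d",cd,D(*p),72)
for p in [(632,75),(650,192)]: show("strip s",cs,S(*p),106)
for p in [(189,350),(299,405)]: show("strip d",cd,D(*p),106)
for p in [(604,280)]: show("jar",cs,S(*p),82)
show("vial",cs,S(100,205),158);show("vial",cd,D(426,27),158)
# tile
show("tile",cs,S(485,140),105);show("tile d",cd,D(345,300),105)
show("bulb",cs,(376,165),40);show("bulb d",cd,(273,346),40)
E
```

```text
scene 9.186927199968236 [512.72282481  38.63437172] 
 [[-3.1 -0.4]
 [-0.6  2.7]
 [-1.2 -0. ]
 [ 1.8 -2.7]
 [-2.5 -0.4]
 [ 6.1  2.5]
 [ 2.7 -1.1]
 [-2.   3.7]
 [-1.2 -4.4]]
side 9.379591702640242 [510.41922853  37.3024061 ] 
 [[ 1.5  0.1]
 [-0.7  1.5]
 [ 1.2  0. ]
 [-4.2  1.5]
 [ 3.4  2.9]
 [-0.   0.5]
 [-0.3 -8. ]
 [-0.8  1.4]]
9.283259451304241 [511.57102667  37.96838891]
button s [ 547.9 -204.4  133. ] station [  -3.2 -245.1]
button d [ 556.  -214.7  133. ] station [   3.1 -256.5]
hood s [ 437.9 -156.   122. ] station [-104.  -179.6]
hood s [ 454.8 -273.2  122. ] station [-106.2 -297.9]
hood s [ 670.3 -232.5  122. ] station [ 113.  -292.5]
hood s [ 649.4 -119.7  122. ] station [ 110.6 -177.8]
hood d [ 678.6 -220.2  122. ] station [ 123.2 -281.7]
hood d [ 449.3 -271.   122. ] station [-111.3 -294.9]
hood d [ 432.3 -150.3  122. ] station [-108.6 -173. ]
hood d [ 639.5 -117.9  122. ] station [ 101.1 -174.5]
board s [572.3 232.4  72. ] station [ 91.3 182.1]
board s [602.3  19.6  72. ] station [ 86.6 -32.7]
board s [432.6  -8.7  72. ] station [-85.4 -33.3]
board d [597.3  16.9  72. ] station [ 81.2 -34.6]
board d [432.7 -10.6  72. ] station [-85.6 -35.2]
board d [396.7 205.9  72. ] station [-86.3 184.2]
board d [562.6 233.6  72. ] station [ 82.  184.9]
strip s [430.8 208.9 106. ] station [-52.1 181.7]
strip s [552.4 226.7 106. ] station [ 70.7 179.7]
strip d [530.  229.7 106. ] station [ 49.1 186.3]
strip d [430.  203.8 106. ] station [-53.7 176.9]
jar [622.5 194.8  82. ] station [134.8 136.9]
vial [ 639.4 -181.4  158. ] station [  90.7 -237.1]
vial [ 637.8 -179.8  158. ] station [  89.4 -235.2]
tile [510.5  92.5 105. ] station [ 7.7 54. ]
tile d [479.4  99.7 105. ] station [-21.8  66.1]
bulb [338.7 352.3  40. ] station [-119.9  338.1]
bulb d [322.3 357.7  40. ] station [-135.2  346. ]
```

```bash
cat >> h.py <<'E'
TH=np.radians(9.28); T0=np.array([511.6,38.0])
r2=np.array([[np.cos(TH),-np.sin(TH)],[np.sin(TH),np.cos(TH)]])
def st2w(x,y,z): return np.append(r2@[x,y]+T0,z)
def delta(o,target): return R.from_rotvec(o["orientation"]).as_matrix().T@(np.array(target)-o["ee_pos"])
def status(o):
    M=R.from_rotvec(o["orientation"]).as_matrix()
    s=r2.T@(o["ee_pos"][:2]-T0)
    print("t",round(o["t"],2),"ee",o["ee_pos"].round(1),"st",s.round(1),"f",o["ft_force"].round(1),"fs",(r2.T@o["ft_force"][:2]).round(1),"w",round(o["width"],1),"q6",round(o["qpos"][5],2))
    print("tool x in station",np.round(r2.T@M[:2,0],3),"y",np.round(r2.T@M[:2,1],3),"z",M[:,2].round(3))
E
python3 - <<'E'
from h import *
from workcell import ctrl
o=ctrl.get_obs();status(o)
M=R.from_rotvec(o["orientation"]).as_matrix();print(M.round(3))
for p in [st2w(0,-100,230),st2w(0,225,230),st2w(0,225,78)]: print(p.round(1),delta(o,p).round(1))
cs=cam(ctrl.get_image("scene")); cd=cam(ctrl.get_image("side"))
def tri(p,q):
    A=[];b=[]
    for c,px in((cs,p),(cd,q)):
        n=cv2.undistortPoints(np.array([[px]],float),c[0],c[1])[0,0];P=c[2]
        d=P[:3,:3]@[n[0],n[1],1];d/=np.linalg.norm(d);Q=np.eye(3)-np.outer(d,d);A.append(Q);b.append(Q@P[:3,3])
    X=np.linalg.solve(sum(A),sum(b));return X
X=tri(((106.5)/2.85-.5+100,129.5/2.85-.5+145),(509.5/2.7-.5+180,70.5/2.7-.5+100))
print("button tri",X,r2.T@(X[:2]-T0), "nominal",st2w(0,-240,135))
E
```

```text
t 0.25 ee [ 266.6 -565.   186.2] st [-339.1 -555.6] f [-0.2 -1.2  1. ] fs [-0.4 -1.1] w 87.7 q6 -0.02
tool x in station [0.961 0.275] y [ 0.275 -0.961] z [-0.     0.001 -1.   ]
[[ 0.904  0.427 -0.   ]
 [ 0.427 -0.904  0.001]
 [-0.    -0.001 -1.   ]]
[527.7 -60.7 230. ] [ 451.4 -344.7  -43.5]
[475.3 260.1 230. ] [ 540.8 -657.1  -43.3]
[475.3 260.1  78. ] [ 540.8 -657.   108.7]
button tri [ 551.38848034 -203.91633902  139.77601341] [   0.25646373 -245.16641792] nominal [ 550.30224007 -198.858896    135.        ]
```

Call:
move_arm(
  increments=[0,10,-12,-25,-6,0,46,-56,-43,-12,0,82,-100,-43,-18,0,118,-144,-43,-25,0,154,-188,-43,-32,0,190,-232,-43,-39,0,226,-276,-43,-46,128,262,-320,-43,-53,128,298,-364,-43,-60,128,334,-408,-43,-67,128,370,-452,-43,-74,128,406,-496,-43,-74],
)

```text
t: 1.85
ee_pos: [422.5, 58.6, 230.0]
orientation: [2.033, 2.395, 0.001]
ft_force: [0.9, 0.2, -0.1]
width: 44.2
```

```bash
python3 - <<'E'
from h import *
from workcell import ctrl
o=ctrl.get_obs();status(o)
for p in [st2w(0,225,230),st2w(0,225,78),st2w(0,200,78)]: print(p.round(1),delta(o,p).round(1))
E
```

```text
t 1.85 ee [422.5  58.6 230. ] st [-84.6  34.7] f [ 0.9  0.2 -0.1] fs [0.9 0. ] w 44.2 q6 -0.05
tool x in station [-0.001  1.   ] y [1.    0.001] z [ 0.001  0.    -1.   ]
[475.3 260.1 230. ] [1.902e+02 8.480e+01 1.000e-01]
[475.3 260.1  78. ] [190.2  84.6 152.1]
[479.3 235.4  78. ] [165.2  84.6 152.1]
```

Call:
move_arm(
  increments=[128,48,21,0,0,128,97,42,0,0,128,146,63,0,0,128,195,85,0,0,128,195,85,50,0,128,195,85,100,0,128,195,85,152,0,128,195,85,152,0],
)

```text
t: 2.85
ee_pos: [471.9, 263.4, 74.9]
orientation: [-2.031, -2.393, 0.01]
ft_force: [-0.8, -0.2, 0.7]
width: 43.3
```

```bash
python3 - <<'E'
from h import *
from workcell import ctrl
o=ctrl.get_obs();status(o)
for n in ("scene","side","wrist"):
    cv2.imwrite(f"pics/{n}1.png",ctrl.get_image(n)["frame"][:,:,::-1])
a=cv2.imread("pics/scene1.png")[120:300,170:410];b=cv2.imread("pics/side1.png")[120:300,180:420]
cv2.imwrite("pics/c1.png",np.hstack([cv2.resize(x,(400,300),interpolation=cv2.INTER_CUBIC) for x in(a,b)]))
E
```

```text
t 2.85 ee [471.9 263.4  74.9] st [ -2.8 228.8] f [-0.8 -0.2  0.7] fs [-0.8 -0. ] w 43.3 q6 0.32
tool x in station [-0.001  1.   ] y [1.    0.001] z [-0.006 -0.003 -1.   ]
```

View pics/c1.png

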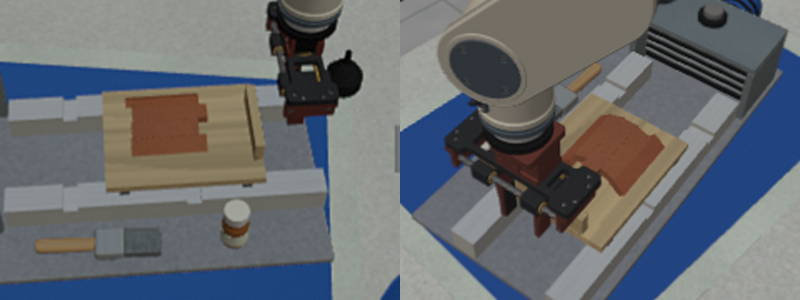

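View pics/wrist1.png

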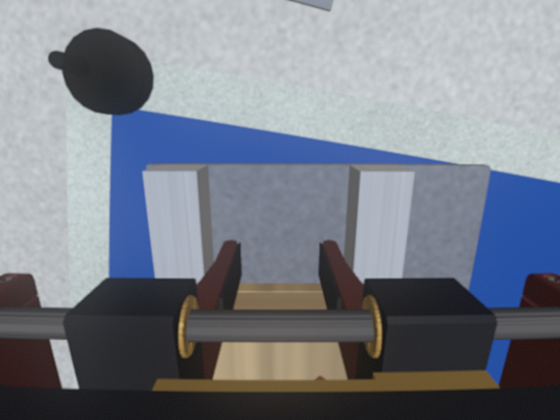

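Call:
move_arm(
  increments=[128,-8,2,-3,0,128,-16,3,-3,0,128,-23,3,-3,0,128,-28,3,-3,0,128,-31,3,-3,0,128,-34,3,-3,0,128,-37,3,-3,0,128,-40,3,-3,0,128,-43,3,-3,0,128,-46,3,-3,0,128,-49,3,-3,0,128,-52,3,-3,0],
)

```text
t: 4.5
ee_pos: [487.7, 214.5, 82.9]
orientation: [2.032, 2.394, 0.005]
ft_force: [0.9, -0.2, 0.9]
width: 43.7
```

```bash
python3 - <<'E'
from h import *
from workcell import ctrl
o=ctrl.get_obs();status(o)
E
```

```text
t 4.5 ee [487.7 214.5  82.9] st [  4.8 178.1] f [ 0.9 -0.2  0.9] fs [ 0.8 -0.4] w 43.7 q6 0.23
tool x in station [-0.001  1.   ] y [1.    0.001] z [ 0.003  0.002 -1.   ]
```

```bash
cat > look.py <<'E'
from h import *
import sys
from workcell import ctrl
k=sys.argv[1]
a=ctrl.get_image("scene")["frame"][:,:,::-1][120:300,170:410];b=ctrl.get_image("side")["frame"][:,:,::-1][120:300,180:420]
cv2.imwrite(f"pics/c{k}.png",np.hstack([cv2.resize(x,(400,300),interpolation=cv2.INTER_CUBIC) for x in(a,b)]))
status(ctrl.get_obs())
E
python3 look.py 2
```

```text
t 4.6 ee [487.7 214.4  82.9] st [  4.8 178. ] f [-0.2  0.5  0.3] fs [-0.1  0.6] w 43.6 q6 0.23
tool x in station [-0.001  1.   ] y [1.    0.001] z [ 0.003  0.002 -1.   ]
```

View pics/c2.png

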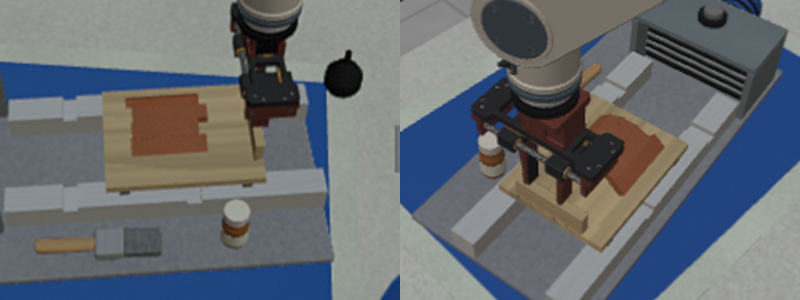

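```bash
python3 - <<'E'
from h import *
from workcell import ctrl
b=ctrl.get_image("side")["frame"][:,:,::-1][200:280,225:330]
a=ctrl.get_image("scene")["frame"][:,:,::-1][140:240,220:380]
cv2.imwrite("pics/z1.png",cv2.resize(b,None,fx=7,fy=7,interpolation=cv2.INTER_CUBIC))
cv2.imwrite("pics/z2.png",cv2.resize(a,None,fx=5,fy=5,interpolation=cv2.INTER_CUBIC))
E
```

```text
(no output)
```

View pics/z1.png

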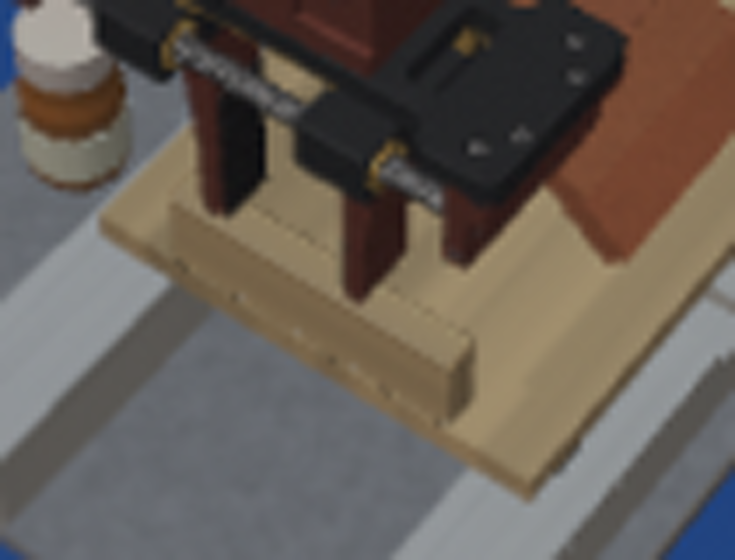

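View pics/z2.png

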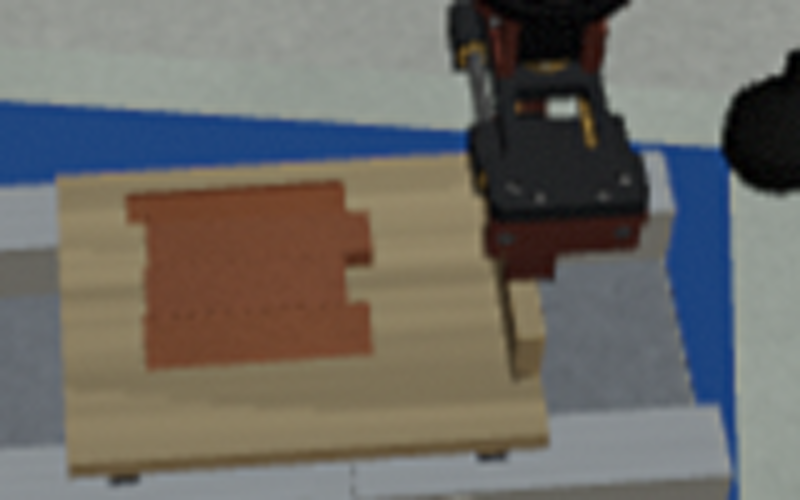

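```bash
python3 - <<'E'
from h import *
from workcell import ctrl
o=ctrl.get_obs();M=R.from_rotvec(o["orientation"]).as_matrix()
for n in("scene","side"):
    im=ctrl.get_image(n);c=cam(im)
    P=[o["ee_pos"]+M@np.array(v) for v in [(-10,22,0),(10,22,0),(-10,-22,0),(10,-22,0),(10,35,0),(-10,35,0),(0,0,0)]]
    print(n,proj(c,P).round(1))
    f=im["frame"][:,:,::-1].copy()
    for u,v in proj(c,P): cv2.circle(f,(int(u*1+.5),int(v+.5)),1,(0,255,0),-1)
    m=proj(c,[P[-1]])[0].astype(int)
    cv2.imwrite(f"pics/p_{n}.png",cv2.resize(f[m[1]-40:m[1]+40,m[0]-50:m[0]+50],None,fx=7,fy=7,interpolation=cv2.INTER_NEAREST))
E
```

```text
scene [[319.4 203.3]
 [327.9 202.8]
 [317.  188.8]
 [325.3 188.3]
 [328.7 207.2]
 [320.2 207.7]
 [322.4 195.7]]
side [[263.1 235.2]
 [257.5 241. ]
 [278.9 244.9]
 [273.4 250.9]
 [252.9 238.2]
 [258.5 232.4]
 [268.2 243. ]]
```

View pics/p_side.png

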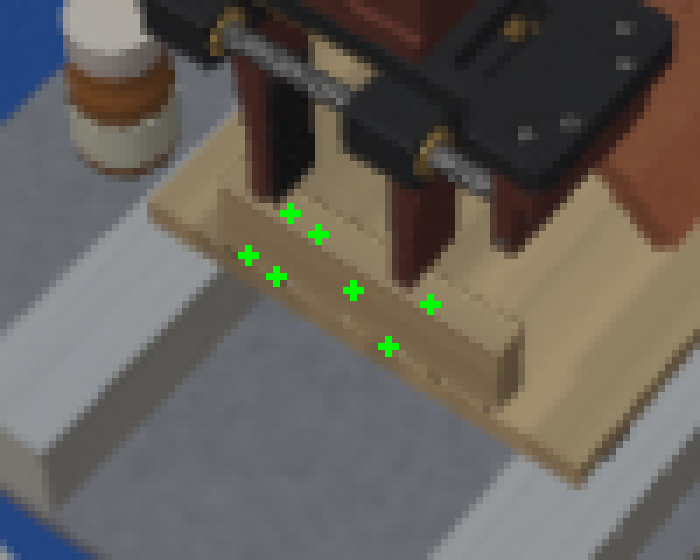

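View pics/p_scene.png

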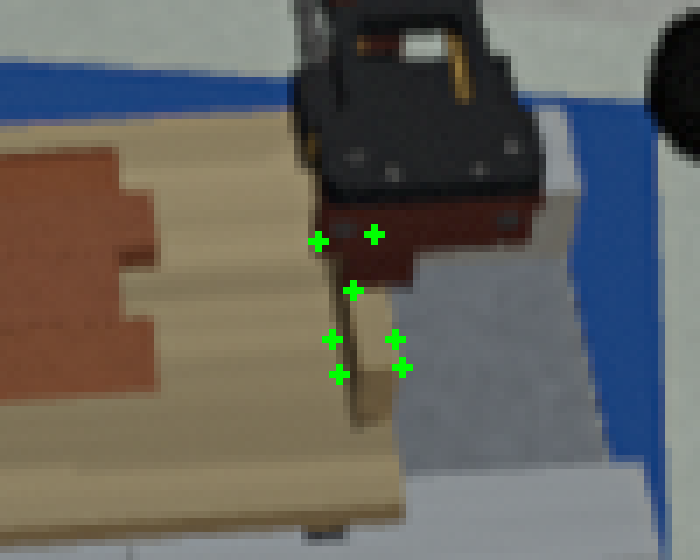

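```bash
cat >> h.py <<'E'
def tri(cs,cd,p,q):
    A=[];b=[]
    for c,px in((cs,p),(cd,q)):
        n=cv2.undistortPoints(np.array([[px]],float),c[0],c[1])[0,0];P=c[2]
        d=P[:3,:3]@[n[0],n[1],1];d/=np.linalg.norm(d);Q=np.eye(3)-np.outer(d,d);A.append(Q);b.append(Q@P[:3,3])
    return np.linalg.solve(sum(A),sum(b))
E
python3 - <<'E'
from h import *
from workcell import ctrl
cs=cam(ctrl.get_image("scene")); cd=cam(ctrl.get_image("side"))
X=tri(cs,cd,(272+413/7-.5,155+285/7-.5),(218+260/7-.5,203+200/7-.5));print(X,r2.T@(X[:2]-T0))
# strip top corner check: scene far corner outer, side left corner
X=tri(cs,cd,(272+397/7-.5,155+372/7-.5),(218+220/7-.5,203+190/7-.5));print(X,r2.T@(X[:2]-T0))
E
```

```text
[512.26224534 230.87701502 117.2909655 ] [ 31.75679683 190.24586026]
[534.62770066 228.13841487  99.17818785] [ 53.38790973 183.9364643 ]
```

Call:
move_arm(
  increments=[128,0,0,-25,0,128,0,0,-25,0,255,25,-4,-25,0,255,50,-4,-25,0,255,50,-4,-25,0,255,50,-4,-25,0,255,50,-4,-25,0,255,50,-4,-25,0],
)

```text
t: 5.9
ee_pos: [475.6, 262.8, 107.9]
orientation: [2.033, 2.393, 0.005]
ft_force: [0.2, -0.3, -0.3]
width: 0.3
```

```bash
cat > tip.py <<'E'
from h import *
import sys
from workcell import ctrl
o=ctrl.get_obs();status(o);M=R.from_rotvec(o["orientation"]).as_matrix()
out=[]
for n in("scene","side"):
    im=ctrl.get_image(n);c=cam(im)
    P=[o["ee_pos"]+M@np.array(v) for v in [(-10,0,0),(10,0,0),(0,0,0)]]
    q=proj(c,P); f=im["frame"][:,:,::-1].copy()
    m=q[-1].astype(int);x0,y0=m[0]-28,m[1]-35
    g=cv2.resize(f[y0:y0+70,x0:x0+56],None,fx=7,fy=7,interpolation=cv2.INTER_CUBIC)
    for u,v in q: cv2.circle(g,(int((u-x0+.5)*7),int((v-y0+.5)*7)),3,(0,255,0),-1)
    print(n,"origin",x0,y0); out.append(g)
cv2.imwrite(f"pics/{sys.argv[1]}.png",np.hstack(out))
E
python3 tip.py t1
```

```text
t 5.9 ee [475.6 262.8 107.9] st [  0.7 227.7] f [ 0.2 -0.3 -0.3] fs [ 0.2 -0.3] w 0.3 q6 0.32
tool x in station [-0.  1.] y [1. 0.] z [ 0.003  0.001 -1.   ]
scene origin 316 151
side origin 227 217
```

View pics/t1.png

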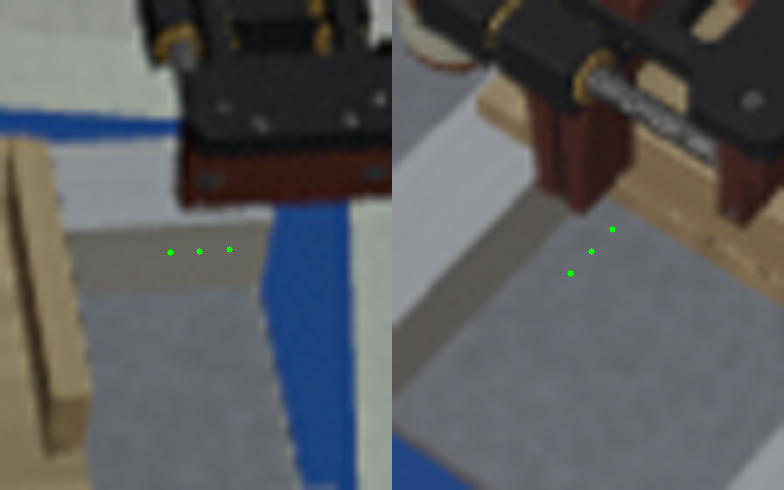

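Call:
move_arm(
  increments=[255,0,0,15,0,255,0,0,30,0,255,0,0,45,0,255,0,0,52,0,255,0,0,52,0],
)

```text
t: 6.62
ee_pos: [475.3, 263.0, 55.1]
orientation: [2.033, 2.394, 0.003]
ft_force: [0.5, 0.7, -0.4]
width: 0.7
```

```bash
python3 tip.py t2; python3 - <<'E'
from h import *
from workcell import ctrl
im=ctrl.get_image("wrist");m=np.array(im["mount"]);c=cam(im,m)
P=[(0,0,0),(10,0,0),(0,0,-30),(10,13,0),(10,13,-30)]
q=proj(c,P);print(q.round(0))
f=im["frame"][:,:,::-1].copy()
for (u,v),k in zip(q,"abcde"): cv2.circle(f,(int(u),int(v)),3,(0,255,0),-1)
cv2.imwrite("pics/w2.png",f)
E
```

```text
t 6.62 ee [475.3 263.   55.1] st [  0.5 227.9] f [ 0.5  0.7 -0.4] fs [0.6 0.6] w 0.7 q6 0.32
tool x in station [-0.001  1.   ] y [1.    0.001] z [ 0.002  0.001 -1.   ]
scene origin 313 165
side origin 228 231
[[281. 236.]
 [281. 222.]
 [281. 254.]
 [300. 222.]
 [303. 238.]]
```

View pics/t2.png

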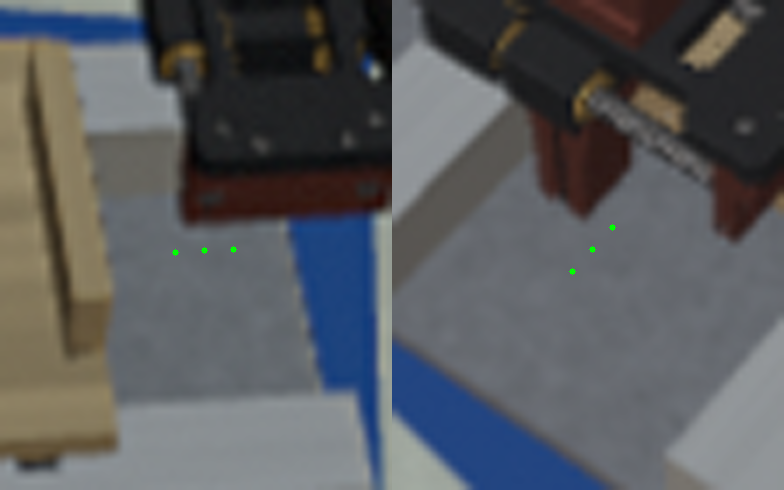

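View pics/w2.png

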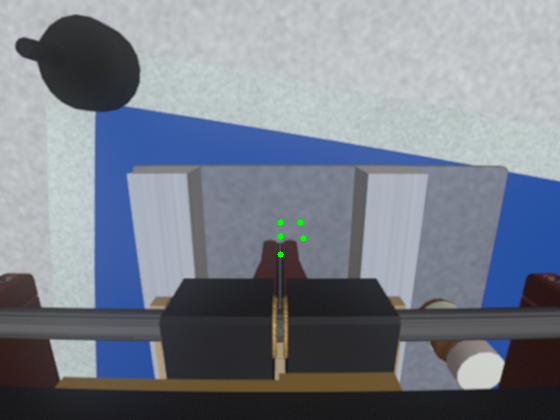

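Call:
move_arm(
  increments=[255,-8,0,3,0,255,-16,0,3,0,255,-23,0,3,0,255,-28,0,3,0,255,-30,0,3,0,255,-32,0,3,0,255,-34,0,3,0,255,-36,0,3,0,255,-38,0,3,0,255,-40,0,3,0,255,-42,0,3,0,255,-44,0,3,0],
)

```text
t: 8.28
ee_pos: [483.4, 220.9, 53.3]
orientation: [2.033, 2.393, 0.008]
ft_force: [-0.1, 5.7, -0.8]
width: 0.4
```

```bash
python3 look.py 3
```

```text
t 8.38 ee [483.4 220.7  53.3] st [  1.7 184.8] f [-0.1  4.7 -1. ] fs [0.7 4.7] w 0.7 q6 0.24
tool x in station [-0.001  1.   ] y [1.    0.001] z [ 0.005  0.003 -1.   ]
```

View pics/c3.png

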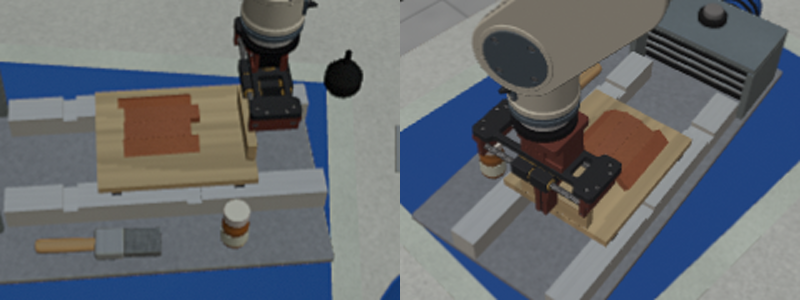

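Call:
move_arm(
  increments=[255,-3,-1,0,0,255,-6,-1,0,0,255,-9,-1,0,0,255,-12,-1,0,0,255,-15,-1,0,0,255,-18,-1,0,0,255,-21,-1,0,0,255,-24,-1,0,0,255,-27,-1,0,0,255,-30,-1,0,0,255,-33,-1,0,0,255,-36,-1,0,0],
)

```text
t: 9.88
ee_pos: [488.3, 185.4, 53.4]
orientation: [2.033, 2.393, 0.009]
ft_force: [-1.3, 5.0, -0.8]
width: 0.2
```

```bash
python3 look.py 4
```

```text
t 9.97 ee [488.3 185.1  53.3] st [  0.7 148.9] f [-0.3  4.6  0.5] fs [0.4 4.5] w 0.6 q6 0.17
tool x in station [-0.  1.] y [1. 0.] z [ 0.005  0.003 -1.   ]
```

View pics/c4.png

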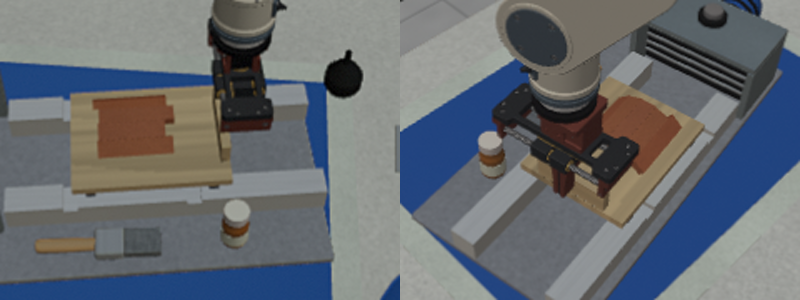

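Call:
move_arm(
  increments=[255,-2,0,0,0,255,-4,0,0,0,255,-6,0,0,0,255,-8,0,0,0,255,-10,0,0,0,255,-12,0,0,0,255,-14,0,0,0,255,-16,0,0,0,255,-18,0,0,0,255,-20,0,0,0,255,-22,0,0,0],
)

```text
t: 11.35
ee_pos: [491.8, 163.8, 53.3]
orientation: [2.033, 2.393, 0.009]
ft_force: [-0.9, 6.9, 0.4]
width: 0.4
```

```bash
python3 look.py 5
```

```text
t 11.45 ee [491.8 163.5  53.3] st [  0.7 127.1] f [ 0.3  5.  -0.9] fs [1.1 4.9] w 0.4 q6 0.13
tool x in station [-0.  1.] y [1. 0.] z [ 0.005  0.003 -1.   ]
```

View pics/c5.png

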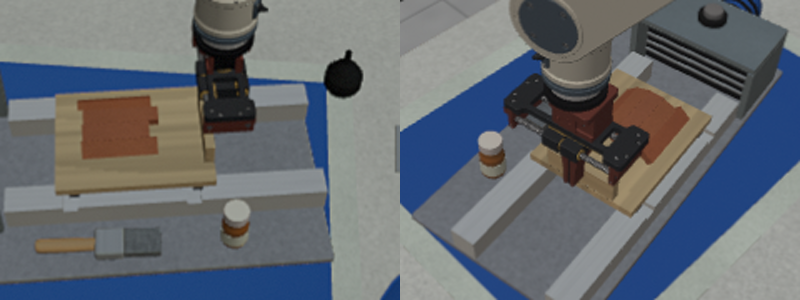

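Now slow, in short calls, watching the force.

Call:
move_arm(
  increments=[255,-1.5,0,0,0,255,-3,0,0,0,255,-4.5,0,0,0,255,-6,0,0,0],
)

```text
t: 11.95
ee_pos: [492.6, 157.8, 53.3]
orientation: [2.034, 2.393, 0.009]
ft_force: [0.2, 5.2, -0.3]
width: 0.5
```

Call:
move_arm(
  increments=[255,-1.5,0,0,0,255,-3,0,0,0],
)

```text
t: 12.2
ee_pos: [493.1, 155.1, 53.3]
orientation: [2.034, 2.393, 0.009]
ft_force: [-0.1, 6.0, -0.1]
width: 0.4
```

```bash
python3 look.py 6
```

```text
t 12.3 ee [493.1 155.   53.3] st [  0.6 118.4] f [0.5 5.4 0. ] fs [1.4 5.2] w 0.6 q6 0.11
tool x in station [-0.  1.] y [1. 0.] z [ 0.004  0.004 -1.   ]
```

View pics/c6.png

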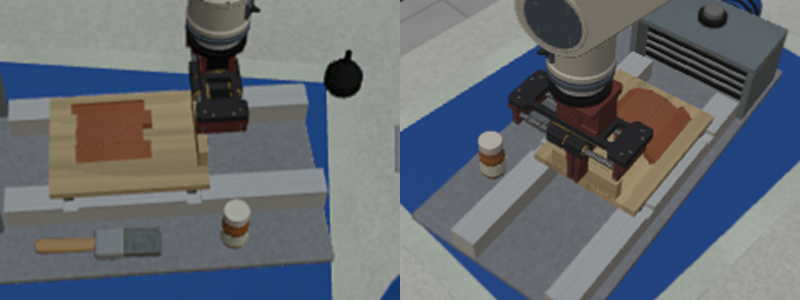

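Call:
move_arm(
  increments=[255,-1.5,0,0,0,255,-3,0,0,0],
)

```text
t: 12.55
ee_pos: [493.2, 154.7, 53.4]
orientation: [-2.036, -2.39, -0.014]
ft_force: [-5.6, 27.4, -1.4]
width: 0.5
```

Call:
move_arm(
  increments=[255,-1.5,0,0,0,255,-3,0,0,0],
)

```text
t: 12.8
ee_pos: [493.2, 154.8, 53.4]
orientation: [-2.036, -2.385, -0.019]
ft_force: [-6.5, 29.3, -0.9]
width: 0.6
```

```bash
python3 look.py 7
```

```text
t 12.9 ee [493.2 154.9  53.4] st [  0.7 118.3] f [-4.2 24.2 -1.5] fs [-0.3 24.6] w 0.6 q6 0.1
tool x in station [0.004 1.   ] y [ 1.    -0.004] z [ 0.003  0.013 -1.   ]
```

View pics/c7.png

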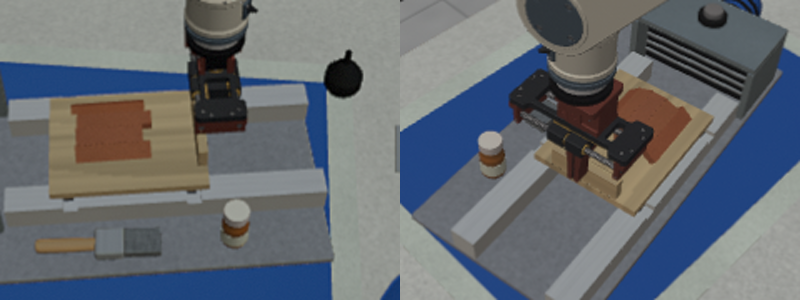

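Call:
move_arm(
  increments=[255,4,0,0,0,255,15,0,0,0,255,40,0,-20,0,255,60,0,-60,0,255,80,0,-110,0,255,80,0,-160,0,255,80,0,-180,0,255,80,0,-180,0],
)

```text
t: 13.9
ee_pos: [480.9, 231.9, 235.9]
orientation: [-2.037, -2.387, -0.023]
ft_force: [-0.2, -0.2, -0.4]
width: 0.8
```

```bash
python3 - <<'E'
from h import *
from workcell import ctrl
status(ctrl.get_obs())
a=ctrl.get_image("scene")["frame"][:,:,::-1];b=ctrl.get_image("side")["frame"][:,:,::-1]
cv2.imwrite("pics/s8.png",cv2.resize(a[145:305,100:380],None,fx=2.85,fy=2.85,interpolation=cv2.INTER_CUBIC))
cv2.imwrite("pics/d8.png",cv2.resize(b[100:320,180:440],None,fx=2.7,fy=2.7,interpolation=cv2.INTER_CUBIC))
E
```

```text
t 13.9 ee [480.9 231.9 235.9] st [  1.  196.3] f [-0.2 -0.2 -0.4] fs [-0.2 -0.2] w 0.8 q6 0.26
tool x in station [0.004 1.   ] y [ 1.    -0.004] z [ 0.007  0.014 -1.   ]
```

View pics/s8.png

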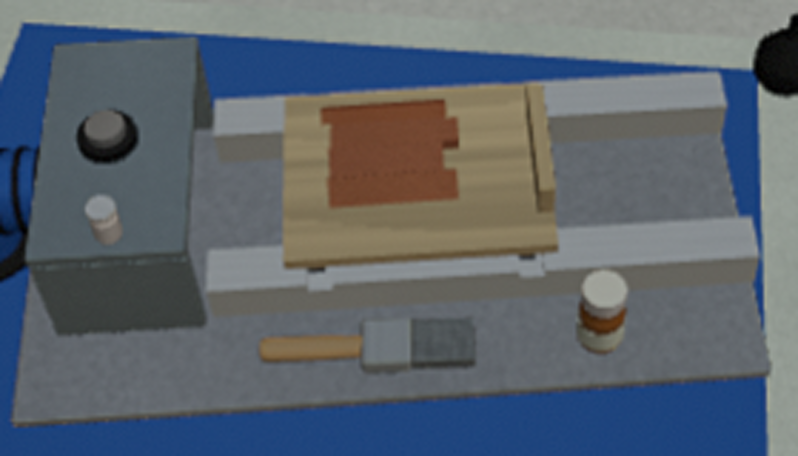

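View pics/d8.png

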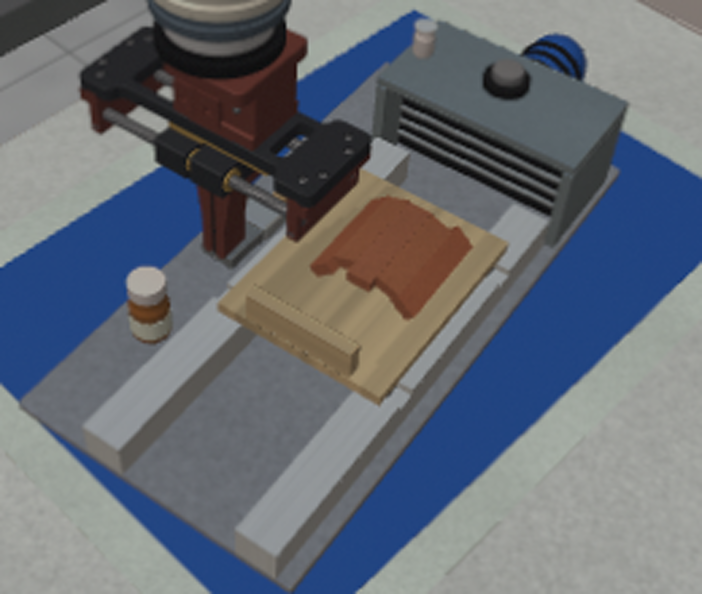

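```bash
python3 - <<'E'
from h import *
from workcell import ctrl
cs=cam(ctrl.get_image("scene")); cd=cam(ctrl.get_image("side"))
S=lambda u,v:((u+.5)/2.85-.5+100,(v+.5)/2.85-.5+145)
D=lambda u,v:((u+.5)/2.7-.5+180,(v+.5)/2.7-.5+100)
for n,a,b in(("before +x+y",(653,238),(162,355)),("before -x-y",(376,86),(466,287)),("after +x+y",(556,247),(218,308)),("after -x-y",(285,98),(508,243))):
    X=tri(cs,cd,S(*a),D(*b));print(n,X.round(1),(r2.T@(X[:2]-T0)).round(1))
o=ctrl.get_obs()
for y in(-240,-243): print(delta(o,st2w(0,y,200)).round(1), st2w(0,y,200))
E
```

```text
before +x+y [567.  231.9  65.4] [ 86.  182.4]
before -x-y [432.6  -9.2  72.6] [-85.6 -33.9]
after +x+y [577.4 156.2  56.9] [ 84. 106.]
after -x-y [444.4 -87.4  62.7] [ -86.5 -112.9]
[-436.1    2.8   27.9] [ 550.30224007 -198.858896    200.        ]
[-439.1    2.8   27.9] [ 550.78601807 -201.8196322   200.        ]
```

Call:
move_arm(
  increments=[255,-40,0,0,0,255,-95,1,0,0,255,-150,1,0,0,255,-205,1,0,0,255,-260,2,0,0,255,-315,2,0,0,255,-370,3,0,0,255,-415,3,0,0,255,-438,3,0,0,255,-438,3,20,0,255,-438,3,40,0,255,-438,3,40,0],
)

```text
t: 15.6
ee_pos: [549.3, -199.3, 185.7]
orientation: [-2.032, -2.381, -0.012]
ft_force: [-0.5, 0.5, 0.5]
width: 0.2
```

```bash
python3 - <<'E'
from h import *
from workcell import ctrl
o=ctrl.get_obs();status(o)
print(delta(o,st2w(0,-241,150)))
a=ctrl.get_image("scene")["frame"][:,:,::-1];b=ctrl.get_image("side")["frame"][:,:,::-1];im=ctrl.get_image("wrist")
cv2.imwrite("pics/c9.png",np.hstack([cv2.resize(x,(400,360),interpolation=cv2.INTER_CUBIC) for x in(a[110:218,80:200],b[80:188,310:430])]))
cv2.imwrite("pics/w9.png",im["frame"][:,:,::-1])
E
```

```text
t 15.6 ee [ 549.3 -199.3  185.7] st [  -1.1 -240.3] f [-0.5  0.5  0.5] fs [-0.4  0.6] w 0.2 q6 -0.54
tool x in station [0.004 1.   ] y [ 1.    -0.004] z [-0.004  0.013 -1.   ]
[-1.16496778  1.11043362 35.73107293]
```

View pics/c9.png

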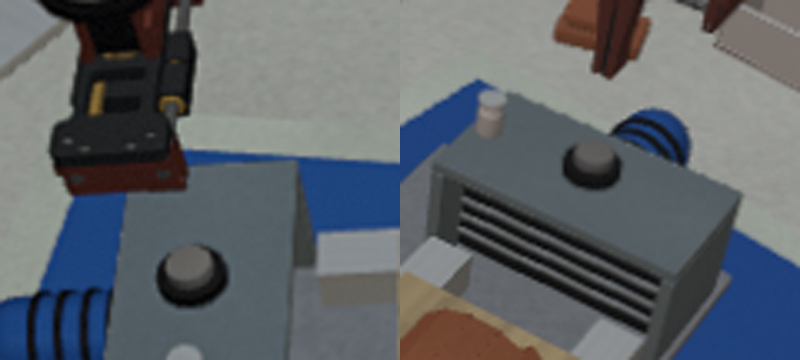

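View pics/w9.png

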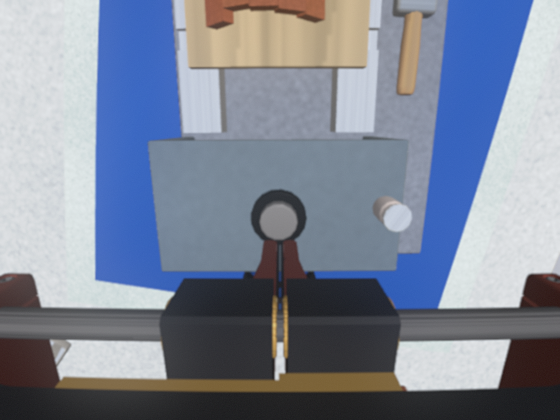

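```bash
python3 - <<'E'
from h import *
from workcell import ctrl
o=ctrl.get_obs();im=ctrl.get_image("wrist")
P=np.eye(4);P[:3,:3]=R.from_rotvec(o["orientation"]).as_matrix();P[:3,3]=o["ee_pos"]
c=cam(im,P@np.array(im["mount"]))
for z in(130,135,140):
    X=ray(c,(278,219),z);print(z,X.round(1),(r2.T@(X[:2]-T0)).round(1),delta(o,X).round(1))
for p in[(150,142),(407,140)]:
    X=ray(c,p,122);print((r2.T@(X[:2]-T0)).round(1))
E
```

```text
130 [ 550.1 -205.6  130. ] [  -1.3 -246.6] [-5.8 -2.2 58.3]
135 [ 549.9 -204.1  135. ] [  -1.3 -245.1] [-4.3 -2.1 53.4]
140 [ 549.7 -202.6  140. ] [  -1.3 -243.6] [-2.7 -2.1 48.4]
[-108.5 -181.1]
[ 107.4 -180.3]
```

Call:
move_arm(
  increments=[255,-3,0,15,0,255,-3,0,30,0,255,-3,0,40,0,255,-3,0,46,0,255,-3,0,50,0,255,-3,0,53,0],
)

```text
t: 16.55
ee_pos: [552.1, -202.8, 135.6]
orientation: [-2.036, -2.386, -0.015]
ft_force: [-0.6, -0.7, 0.1]
width: 0.5
```

Call:
move_arm(
  increments=[255,0,0,3,0,255,0,0,6,0,255,0,0,9,0,255,0,0,12,0],
)

```text
t: 17.05
ee_pos: [552.2, -202.6, 123.4]
orientation: [-2.036, -2.386, -0.015]
ft_force: [0.0, -0.3, 0.3]
width: 0.4
```

```bash
python3 - <<'E'
from h import *
from workcell import ctrl
o=ctrl.get_obs();status(o)
a=ctrl.get_image("scene")["frame"][:,:,::-1];b=ctrl.get_image("side")["frame"][:,:,::-1]
cv2.imwrite("pics/c10.png",np.hstack([cv2.resize(x,(400,360),interpolation=cv2.INTER_CUBIC) for x in(a[110:218,80:200],b[80:188,310:430])]))
E
```

```text
t 17.05 ee [ 552.2 -202.6  123.4] st [   1.2 -244. ] f [ 0.  -0.3  0.3] fs [-0.  -0.3] w 0.4 q6 -0.54
tool x in station [0.004 1.   ] y [ 1.    -0.004] z [ 0.002  0.011 -1.   ]
```

View pics/c10.png

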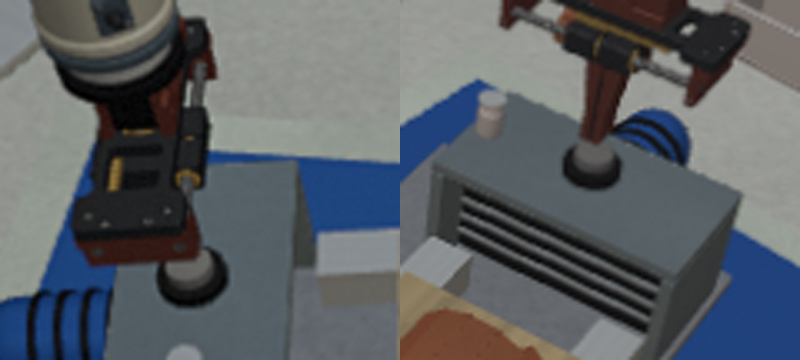

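Call:
move_arm(
  increments=[255,0,-1,3,0,255,0,-1,6,0,255,0,-1,9,0,255,0,-1,11,0],
)

```text
t: 17.65
ee_pos: [550.9, -202.5, 111.9]
orientation: [-2.035, -2.385, -0.015]
ft_force: [-0.1, 0.6, 0.0]
width: 0.6
```

Call:
move_arm(
  increments=[255,0,0,2,0,255,0,0,4,0],
)

```text
t: 17.9
ee_pos: [550.9, -202.5, 107.9]
orientation: [-2.035, -2.385, -0.015]
ft_force: [-1.1, 0.1, 0.7]
width: 0.7
```

Call:
move_arm(
  increments=[255,0,0,2,0,255,0,0,4,0],
)

```text
t: 18.15
ee_pos: [551.0, -202.5, 104.0]
orientation: [-2.035, -2.385, -0.015]
ft_force: [-1.1, 0.2, 3.8]
width: 0.6
```

Call:
move_arm(
  increments=[255,0,0,2,0,255,0,0,3,0],
)

```text
t: 18.4
ee_pos: [551.0, -202.6, 102.0]
orientation: [-2.035, -2.386, -0.015]
ft_force: [-5.8, 1.6, 18.9]
width: 0.4
```

Call:
move_arm(
  increments=[255,0,0,1,0,255,0,0,1,0],
)

```text
t: 18.65
ee_pos: [551.0, -202.6, 102.1]
orientation: [-2.035, -2.386, -0.015]
ft_force: [-4.3, 2.2, 12.7]
width: 0.2
```

```bash
python3 - <<'E'
from h import *
from workcell import ctrl
o=ctrl.get_obs();status(o)
a=ctrl.get_image("scene")["frame"][:,:,::-1];b=ctrl.get_image("side")["frame"][:,:,::-1]
cv2.imwrite("pics/c11.png",np.hstack([cv2.resize(x,(400,360),interpolation=cv2.INTER_CUBIC) for x in(a[110:218,80:200],b[80:188,310:430])]))
E
```

```text
t 18.65 ee [ 551.  -202.6  102.1] st [ 1.000e-01 -2.438e+02] f [-4.3  2.2 12.7] fs [-3.9  2.8] w 0.2 q6 -0.55
tool x in station [0.004 1.   ] y [ 1.    -0.004] z [ 0.002  0.011 -1.   ]
```

View pics/c11.png

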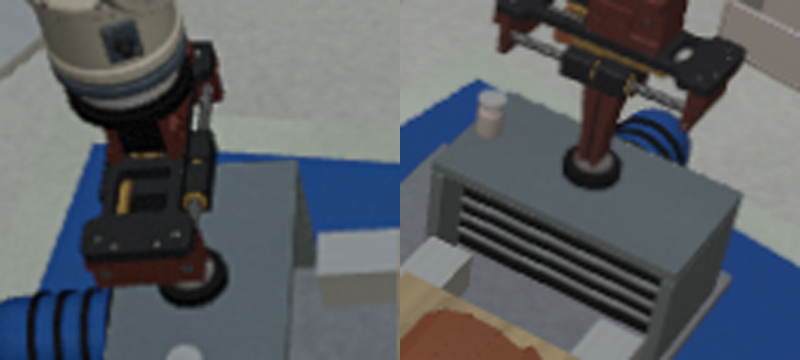

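Call:
move_arm(
  increments=[255,0,0,-10,0,255,0,0,-30,0,255,0,0,-60,0,255,0,0,-90,0,255,-40,0,-120,0,255,-80,0,-120,0,255,-80,0,-120,0,255,-80,0,-120,0],
)

```text
t: 19.75
ee_pos: [562.9, -282.3, 220.6]
orientation: [-2.035, -2.384, -0.015]
ft_force: [-0.2, 0.4, 0.8]
width: 0.6
```

```bash
python3 - <<'E'
from h import *
from workcell import ctrl
o=ctrl.get_obs();status(o)
a=ctrl.get_image("scene")["frame"][:,:,::-1];b=ctrl.get_image("side")["frame"][:,:,::-1]
cv2.imwrite("pics/c12.png",np.hstack([cv2.resize(x,(400,360),interpolation=cv2.INTER_CUBIC) for x in(a[110:300,80:291],b[80:260,220:420])]))
E
```

```text
t 19.75 ee [ 562.9 -282.3  220.6] st [  -1.  -324.4] f [-0.2  0.4  0.8] fs [-0.2  0.4] w 0.6 q6 -0.65
tool x in station [0.004 1.   ] y [ 1.    -0.004] z [ 0.001  0.012 -1.   ]
```

View pics/c12.png

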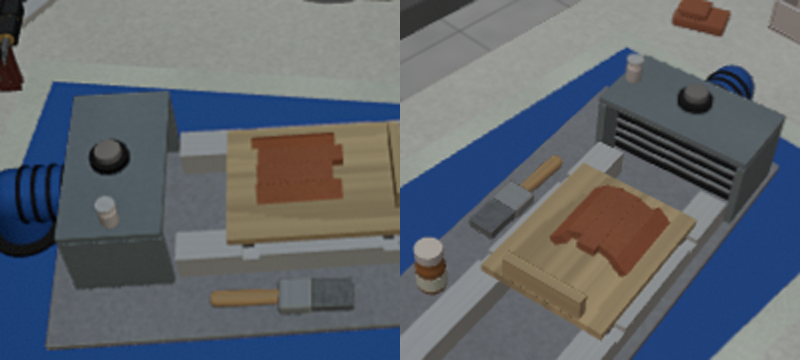

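```bash
python3 - <<'E'
from h import *
from workcell import ctrl
L=[]
for n,(y,x) in(("scene",(170,115)),("side",(105,345))):
    b=ctrl.get_image(n)["frame"][:,:,::-1];a=cv2.imread(f"pics/{n}0.png")
    A,B=a[y:y+40,x:x+45],b[y:y+40,x:x+45];print(n,np.abs(A.astype(int)-B).mean(),np.abs(A.astype(int)-B).max())
    L.append(np.hstack([cv2.resize(k,(360,300)) for k in(A,B)]))
cv2.imwrite("pics/b13.png",np.vstack(L))
E
```

```text
scene 0.7585185185185185 10
side 0.4212962962962963 6
```

View pics/b13.png

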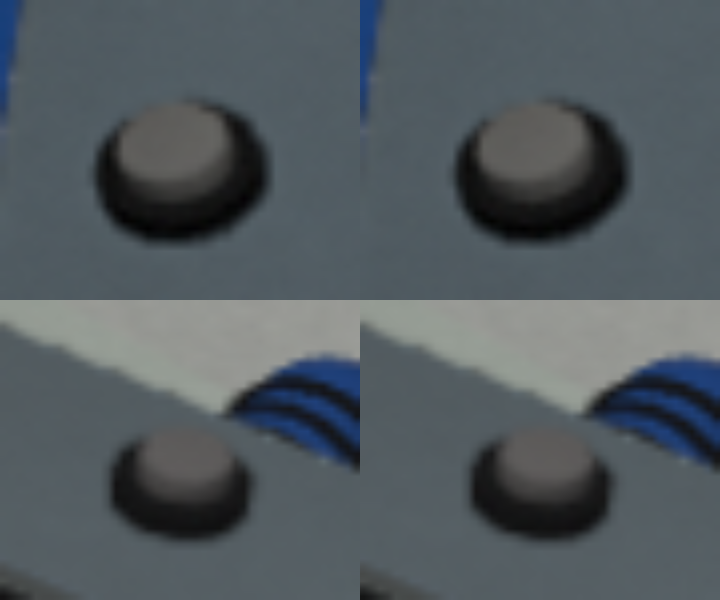

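The button is back up and looks the same as at the start (left half is before, right half is now). I'm handing in.

```bash
python3 -c "
from workcell import ctrl
print(ctrl.close_job())"
```

```text
the job is handed in; nothing more can be done
None
```

I pushed the board about 75 mm along the rails, at roughly 5 N, until it dropped into the notches. I then pressed the hood's button to its stop, let go and handed the job in at about 20 s. The system gave no verdict.

**Board:** It stopped dead, with the force jumping to 24–29 N while the fingers no longer moved. The pictures show the two feet on the visible side in their notches and the corners 8–10 mm lower than before. By triangulation its middle is about 3 mm from its place, to within a few mm, against the 6 mm allowed.

**Tile:** It still lies flat on the board in the last pictures.

**Button:** The force rose to 18.9 N at a hard stop after about 6 mm of travel, and the picture showed it flush with its housing. After release it looks the same as at the start.

**Other things:** The jar, vial and brush look unmoved. The spatula, bulb and tin were outside the last close-ups, so I did not recheck them at the end. The robot was clear of everything, with the wrist force near zero.

**One disagreement:** The fingertips end about 30 mm short of the reported TCP, in all three cameras and by touch on the button. Because of this my first push passed over the strip without touching it. I then lowered the reported height to make up for it, and the push worked.

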